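# Tip the burr to the mouth of its storage tube

### The arm

A 6-joint arm with a two-finger parallel gripper is mounted at the origin on a cart in front of the work surface, level with it; the furniture and walls round the work are solid. World frame = base frame: x ahead of the robot, y to its left, z up, the work surface at z = 0. Lengths are in m, angles in rad, forces in N, time in s.
With the tool pointing down it reaches from about 0.425 to 0.95 m from the base axis. Payload 3.5 kg.
Tool frame: the origin (TCP) lies midway between the tips of the shut fingers; the grasp point (between the pads) lies 19 mm behind it; z points along the fingers, y is the line along which they close (so a half turn about z gives the same grasp; the last joint's range is limited). The gripper opens to 85 mm and grips with 20 to 120 N. Pads are 22 mm wide; open, the fingers measure 114 mm over their backs; the gripper's body (76 mm by 85 mm) begins 54 mm behind the grasp point. The pads swing forward as they close: fully open they stand 13 mm farther back than shut.
Start: joints at [1.064, 0.286, 1.577, -0, 1.279, -0.15], TCP at [0.236, 0.632, 0.231] pointing down, gripper open.
Joint ranges: [-2.77, 2.77], [-0.9, 2.22], [0.21, 2.48], [-1.53, 4.67], [0.24, 2.81], [-2.84, 2.84]. Speed limits (rad/s): [2.79, 2.79, 3.14, 3.14, 3.14, 3.14].

### API

Orientations are given as a unit quaternion [x, y, z, w].
In Python, from plant import get_state, read_camera, ctrl gives the robot as it stands.
- The arm moves only by the shell command python3 -m crank 'ROWS' [FORCE]. ROWS is JSON, a list of rows, each a list of 3 entries, a list of its own where there are three numbers: the shift along the tool's x, y, z in mm, then the turn about the tool's z in degrees, then the closure in counts, from 0 (fully open) to 255 (shut). In form: [[[tx, ty, tz], yaw, claw], ...]. A call has 1 to 10 rows; each row is the pose to reach, as a shift and turn from the pose commanded when the call began, along the tool's axes at that moment; what a row does not reach only later rows make up. A row lasts 1/10 s, in which the tool goes at most 50 mm and 8.59 degrees, less where a joint would pass 70% of its speed; a pose out of reach is approached as far as the arm can. A call with a gripper value outside its range is refused whole. The fingers move at their own pace and stop on an object; FORCE is the grip in N (left out, the last holds). Time passes only in rows, so rows that repeat a pose let the fingers close. It gives the time, the measured TCP pose, the force, the opening and the grip force at its end, in the units of the state.
- get_state(): the state, without advancing time (a new reading comes with each control period).
- read_camera(name): name is "scene" or "top" or "wrist"; returns a dict with "frame" (400x640x3 uint8, blue, green, red), "range_z" (400x640 float32, m along the optical axis (not along the pixel's ray), 0 where there is no reading), "vfov" (degrees; the focal length in pixels is half the picture's height over the tangent of half this angle, whatever the lens; pixels are square), "cx", "cy" (the principal point, pixels), "k1" (the pictures are not rectified: a ray, as slopes to the right and down, at radius r is drawn at 1 + k1 r^2 times it, then the intrinsics apply), "origin" and "orientation" of the camera in the world. Camera axes: x right, y down, z forward; pixel columns grow to the right and rows downward; lengths in m; the calibration is good to about 2 mm. A picture is of the moment at which its call begins.
- ctrl.sign_off(): hands the job in; it is judged then, once.
The state is a dict: "time": time; "qpos": joint angles; "dq": joint speeds; "joint_efforts": joint torques, N m; "eef_pos": TCP position; "tcp_rot": TCP orientation; "contact_force": force on the tool from outside, world axes, zero at the start; "wrist_torque": the same for the moment, N m; "opening": opening from 0.0 (shut) to 1.0 (fully open); "finger_force": force on a finger pad.
Only numpy, scipy, OpenCV 4.12 (cv2) and the standard library are available. Lean on these libraries where they do the work, as an engineer would, in place of code of your own. Each camera call takes 0.05 s, during which the arm holds its last target. There are 200 camera calls.

### The job

Two tipping tubes stand on the bench, each with a bare tongue for a floor beyond the ends of its side walls; one has a rotary burr lying in it, the other is empty. Lift the ball knob behind the tube with the burr so that it tips and the burr slides down, and stop when about a finger's breadth of its shank has come out from between the side walls onto the tongue; leave the tube tipped like that and let go. Do not touch the burr, do not let it fall out, and leave the empty tube as it is.

Things in the scene. Friction and masses are not known exactly. Their poses are not given: they have to be found in the camera images.
- burr: rotary burr with a dark oval head (12 mm diameter, 26 mm long) and a smooth 6 mm shank, 70 mm long in all, 30 g, loose in one of the two tubes, head at the closed end, shank toward the mouth. Origin: mid-length, 6 mm below the burr's axis. Its y axis points along the shank to its tip; z is up at the start (the burr may roll).
- burr_tip (a point): end of the burr's shank (on its axis, 35 mm from mid-length), the part that comes out of the mouth first. Axes as burr.
- mouth_a (a point): mouth of the tube that holds the burr: middle of its floor where the side walls end; moves with the tube. Its x axis points into the tube along the floor there, y across, z out of the floor: the tip has come out of the mouth by minus its x in this frame (at the start it is about 18 mm inside). Beyond the mouth the floor runs on as a bare tongue 49 mm long.
- stand_a: stand of the tube with the burr, fixed to the bench: dark steel plate 110 x 75 x 10 mm, two grey cheeks 44 mm wide overall, 142 mm high. Origin: under the plate's middle; x points toward the knob, away from the mouth. The tube is blackened sheet, open on top, a bright bead on each wall end at the mouth, 24 mm wide outside, walls 17 mm high, 98 mm long and the tongue, floor curved up to both ends (radius 120 mm).
- knob_a (a point): centre of the black ball knob (24 mm) on an 8 mm steel stem behind the closed end of the tube with the burr, 108 mm from the pivot, 131 mm above the bench at the start. Can be gripped from above across the stem and lifted along its arc round the pivot; it may turn between the fingers. About 4 N at the knob moves the tube. Axes: x from the pivot along the tube, y along the pivot axis.
- pivot_a (a point): middle of the level pivot axis of that tube, 125 mm above the bench. Its y axis is the pivot axis; x points level toward the knob's side.
- tube_a (a joint): tipping angle of the tube with the burr, rad: 0 level (start), grows as the knob rises and the mouth sinks, to 1.3; stays where it is left. The burr starts to slide at 0.2 to 0.55, its tip reaches the mouth at 0.35 to 0.75, depending on friction. It creeps on average 1.2 mm for each 0.01 rad, in jerks of up to 10 mm, and stops when the tipping stops. Over 45 mm out it may drop.
- knob_b (a point): centre of the same ball knob on the identical but empty tube, which is to be left as it is. (Left of both stands a grey strap slants up from the bench at [0.51, 0.45, 0.0] through [0.58, 0.33, 0.25] to [0.65, 0.23, 0.55] and on; it is solid, so the arm must come round it on the robot's side.)

How it is judged:
At the end, for the whole second after the job is handed in: The burr lies at rest in its tube with the tip of its shank 3 to 33 mm out of the mouth (past the ends of the side walls, measured along the floor there), and the tube is left tipped by more than 0.3 rad (x of burr_tip in the frame of mouth_a between -0.033 and -0.003 m and z of burr_tip in the frame of mouth_a between -0.012 and 0.02 m and y of burr_tip in the frame of mouth_a between -0.015 and 0.015 m and value of joint tube_a above 0.3 rad and linear speed of burr below 0.01 m/s); the robot touches nothing.
It fails at once if the burr falls out of the tube (height (world z) of burr below 0.05 m).
It fails at once if the gripper touches the burr (contact force between the fingers and burr above 0.5 N).
It fails at once if the empty tube is moved (its knob by more than 15 mm) (distance of knob_b from where it was at the start of the episode above 0.015 m).
It also fails if it takes over 42 s, if anything falls off the work surface, if the arm or the gripper's body presses on something with over 40 N, if the wrist force passes 120 N, or if a joint passes its speed limit or range.

## Working session

There is one attempt and no reset: what is moved stays moved. The work goes in short steps, Python scripts to look and compute and a shell command to move; the robot and the scene stay as the last step left them, time stands still between calls to the robot, and variables do not carry over. Pictures are saved under pics/ and viewed, at most 10 in all, crops included, and the job is handed in when it is done.

```bash
mkdir -p pics; ls; cat > h.py <<'E'
import numpy as np, cv2
from scipy.spatial.transform import Rotation as R
from plant import get_state, read_camera, ctrl
def K(c):
    f=200/np.tan(np.radians(c["vfov"])/2)
    return f
def ray(c,u,v):
    f=K(c); d=np.array([(u-c["cx"])/f,(v-c["cy"])/f]); s=d.copy()
    for _ in range(20): s=d/(1+c["k1"]*(s@s))
    return R.from_quat(c["orientation"]).as_matrix()@np.array([s[0],s[1],1.]), np.array(c["origin"])
def pt(c,u,v,z=None):   # by depth
    r,o=ray(c,u,v); 
    if z is None: z=c["range_z"][int(v),int(u)]
    return o+r*z
def plane(c,u,v,h):
    r,o=ray(c,u,v); return o+r*(h-o[2])/r[2]
def tri(obs):
    A=np.zeros((3,3));b=np.zeros(3)
    for c,u,v in obs:
        r,o=ray(c,u,v); r=r/np.linalg.norm(r); P=np.eye(3)-np.outer(r,r); A+=P;b+=P@o
    return np.linalg.solve(A,b)
def proj(c,p):
    q=R.from_quat(c["orientation"]).as_matrix().T@(np.array(p)-c["origin"]); s=q[:2]/q[2]; s=s*(1+c["k1"]*(s@s)); return s*K(c)+[c["cx"],c["cy"]]
E
python3 - <<'E'
from h import *
import pickle
for n in ["scene","top"]:
    c=read_camera(n); pickle.dump(c,open(n+".pkl","wb")); cv2.imwrite(f"pics/{n}0.png",c["frame"]); print(n,c["origin"],c["orientation"],c["vfov"],c["k1"],(c["range_z"]>0).mean())
s=get_state(); print(s["time"],s["eef_pos"],s["tcp_rot"])
E
```

```text
pics
scene [0.12358835 0.58130384 0.44867191] [-0.24608578  0.8002937  -0.52671123  0.14678919] 51.09774233102943 -0.02707008633465604 0.9961484375
top [ 0.46069987 -0.0999656   0.99934526] [-0.6995309   0.71223757 -0.03464171  0.04662741] 43.02161038093095 -0.10944425163211788 0.99587109375
0.1 [0.23544524 0.63196615 0.23005369] [ 1.77439618e-01  9.84131100e-01 -1.02731158e-03 -3.24801014e-04]
```

View pics/scene0.png

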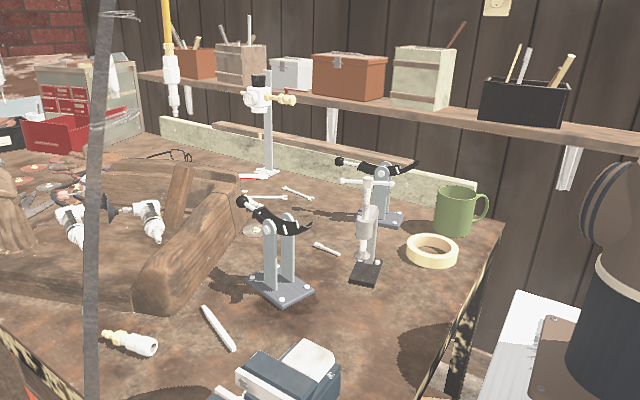

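View pics/top0.png

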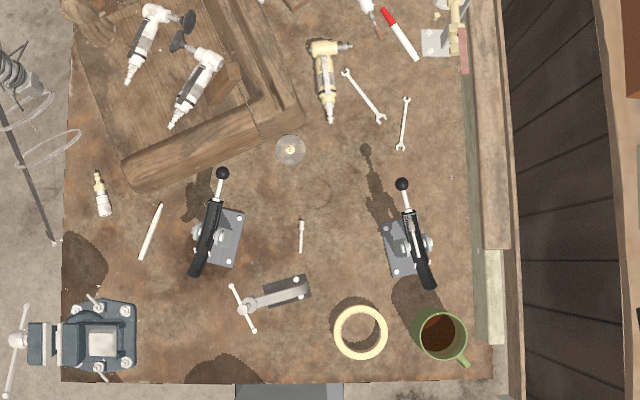

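The scene view shows two tipping tubes, knobs near (242,201) and (340,161). In the top view the knobs are at (222,173) and (402,184), with mouths at (195,270) and (430,285). I'll enlarge both tubes to see which holds the burr, and triangulate the knobs.

```bash
python3 - <<'E'
from h import *
import pickle
t=pickle.load(open("top.pkl","rb")); s=pickle.load(open("scene.pkl","rb"))
a=cv2.resize(t["frame"][155:295,165:255],None,fx=4,fy=4,interpolation=2); b=cv2.resize(t["frame"][155:295,365:455],None,fx=4,fy=4,interpolation=2)
cv2.imwrite("pics/crop.png",cv2.convertScaleAbs(np.hstack([a,b]),alpha=2,beta=20))
def knob(c,u,v):
    m=(c["frame"].max(2)<45).astype(np.uint8); 
    w=np.zeros_like(m); cv2.circle(w,(u,v),11,1,-1); m=cv2.morphologyEx(m*w,cv2.MORPH_OPEN,np.ones((5,5)))
    n,l,st,ce=cv2.connectedComponentsWithStats(m); i=1+np.argmax(st[1:,4]); return (*ce[i],st[i])
for A,B in [((222,173),(242,201)),((402,184),(340,161))]:
    ka=knob(t,*A);kb=knob(s,*B); print(ka,kb)
    p=tri([(t,ka[0],ka[1]),(s,kb[0],kb[1])]); print(p, proj(t,p),proj(s,p), plane(t,ka[0],ka[1],.131), pt(t,ka[0],ka[1]))
for u,v in [(195,272),(213,205),(430,286),(408,210)]: print(pt(t,u,v), plane(t,u,v,.14))
E
```

```text
Traceback (most recent call last):
ValueError: attempt to get argmax of an empty sequence
```

View pics/crop.png

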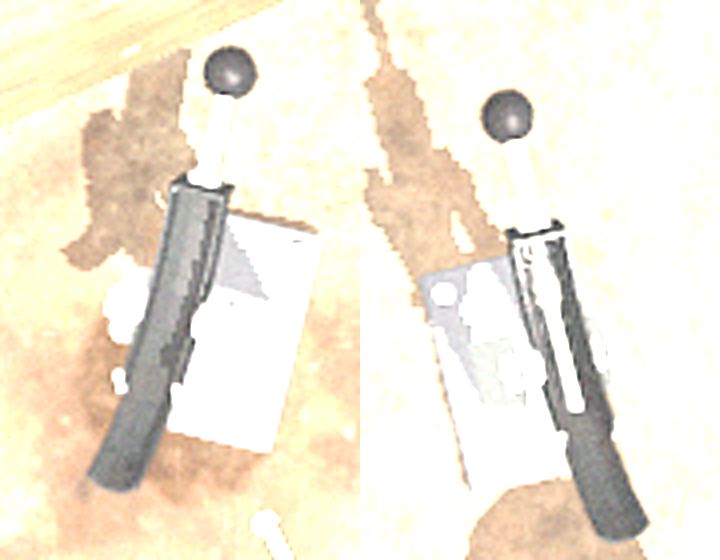

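The enlargement shows a bright shank only in the tube on the right (top-view knob ≈ (402,184), tip ≈ (419,257), wall ends ≈ y 262). That one is tube A and the left one is empty.

```bash
python3 - <<'E'
from h import *
import pickle
t=pickle.load(open("top.pkl","rb")); s=pickle.load(open("scene.pkl","rb"))
def knob(c,u,v,r=11):
    g=c["frame"].max(2); w=np.zeros_like(g); cv2.circle(w,(u,v),r,1,-1)
    m=((g<75)&(w>0)).astype(np.uint8); m=cv2.morphologyEx(m,cv2.MORPH_OPEN,np.ones((3,3)))
    n,l,st,ce=cv2.connectedComponentsWithStats(m); i=1+np.argmax(st[1:,4]); return (*ce[i],st[i])
K_=[]
for A,B in [((222,173),(242,201)),((402,184),(340,161))]:
    ka=knob(t,*A);kb=knob(s,*B,8); print(ka,kb)
    p=tri([(t,ka[0],ka[1]),(s,kb[0],kb[1])]); print(p, proj(t,p),proj(s,p), plane(t,ka[0],ka[1],.131), pt(t,ka[0],ka[1])); K_.append(p)
for n,u,v in [("mouthend",429,286),("closed",408.5,214),("bead",416,263),("tip",418.8,257),("closedB",213,203),("mouthB",193.5,276)]: print(n,pt(t,u,v), plane(t,u,v,.125))
E
```

```text
(np.float64(222.01941747572815), np.float64(171.873786407767), array([216, 167,  13,  11, 103], dtype=int32)) (np.float64(239.5), np.float64(204.5), array([237, 203,   6,   4,  20], dtype=int32))
[0.61573474 0.06471674 0.12473775] [221.88702371 171.70461465] [239.70106893 204.54465356] [0.61431994 0.06330286 0.131     ] [0.61240318 0.06126571 0.14183459]
(np.float64(400.9514563106796), np.float64(182.95145631067962), array([396, 178,  12,  12, 103], dtype=int32)) (np.float64(336.2857142857143), np.float64(161.71428571428572), array([335, 159,   4,   6,  21], dtype=int32))
[ 0.5903728  -0.24694407  0.12885901] [400.49739883 182.16784489] [336.94148288 161.77709283] [ 0.58866902 -0.24731777  0.131     ] [ 0.58717052 -0.2455923   0.1411682 ]
mouthend [ 0.41207558 -0.28518128  0.14849806] [ 0.41073271 -0.29029643  0.125     ]
closed [ 0.53393831 -0.25705064  0.13782727] [ 0.53502877 -0.25938951  0.125     ]
bead [ 0.45059145 -0.26663231  0.13855202] [ 0.45043231 -0.26925626  0.125     ]
tip [ 0.46057686 -0.27472675  0.12367353] [ 0.46057704 -0.27446202  0.125     ]
closedB [0.55913757 0.07746222 0.13800731] [0.5606241  0.08014161 0.125     ]
mouthB [0.43530812 0.10703136 0.15359336] [0.43444967 0.11402956 0.125     ]
```

```bash
cat >> h.py <<'E'
def rel(p):  # world TCP target -> mm shift in tool axes
    s=get_state(); return np.round(R.from_quat(s["tcp_rot"]).as_matrix().T@(np.array(p)-s["eef_pos"])*1000)
E
python3 - <<'E'
from h import *
import pickle
t=pickle.load(open("top.pkl","rb"))
P=np.array([[pt(t,u,v) for u in range(225,315,3)] for v in range(270,345,3)]).reshape(-1,3); print("stand top",P[P[:,2].argmax()])
s=get_state(); M=R.from_quat(s["tcp_rot"]).as_matrix(); print(M.round(3))
a=np.arctan2(-.249+.290,.587-.411); print("tube deg",np.degrees(a),np.degrees(np.arctan2(-.249+.2745,.587-.4606)))
for w in [(.24,.43,.28),(.36,.31,.3),(.46,.13,.3),(.48,-.05,.3),(.49,-.22,.3),(.587,-.249,.26)]: print(w,rel(w))
E
```

```text
stand top [ 0.46069987 -0.0999656   0.99934526]
[[-0.937  0.349 -0.001]
 [ 0.349  0.937 -0.002]
 [ 0.    -0.002 -1.   ]]
tube deg 13.113438229856683 11.4057884415686
(0.24, 0.43, 0.28) [ -75. -188.  -50.]
(0.36, 0.31, 0.3) [-229. -258.  -69.]
(0.46, 0.13, 0.3) [-386. -392.  -69.]
(0.48, -0.05, 0.3) [-467. -554.  -69.]
(0.49, -0.22, 0.3) [-536. -710.  -69.]
(0.587, -0.249, 0.26) [-637. -703.  -29.]
```

```bash
python3 -m crank '[[[-18,-47,-20],0,0],[[-37,-94,-50],0,0],[[-56,-140,-60],0,0],[[-75,-188,-69],0,0],[[-115,-205,-69],0,0],[[-155,-225,-69],0,0],[[-192,-241,-69],0,0],[[-229,-258,-69],0,0],[[-260,-285,-69],0,0],[[-290,-312,-69],0,0]]'; python3 -m crank '[[[-33,-28,0],0,0],[[-66,-56,0],0,0],[[-96,-80,0],0,0],[[-115,-120,0],-5,0],[[-135,-160,0],-10,0],[[-155,-200,0],-15,0],[[-177,-242,0],-20,0],[[-195,-280,0],-25,0],[[-215,-320,0],-30,0],[[-230,-360,0],-32,0]]'; python3 - <<'E'
from h import *
s=get_state(); print(s["qpos"]); M=R.from_quat(s["tcp_rot"]).as_matrix(); print(M.round(3))
for w in [(.49,-.22,.3),(.587,-.249,.26)]: print(w,rel(w))
E
```

```text
time: 1.1
eef_pos: [0.399, 0.2372, 0.2998]
tcp_rot: [0.177, 0.984, -0.0, -0.0]
contact_force: [0.5, -1.5, -0.7]
opening: 0.998
finger_force: 0.0
time: 2.1
eef_pos: [0.488, -0.1806, 0.2998]
tcp_rot: [-0.102, 0.995, 0.0, -0.0]
contact_force: [0.7, -0.0, 1.1]
opening: 1.007
finger_force: 0.0
[-5.49703010e-01 -1.06071132e-01  1.87289049e+00  1.59001385e-04
  1.37537054e+00 -2.32429390e+00]
[[-0.979 -0.202 -0.   ]
 [-0.202  0.979  0.   ]
 [ 0.     0.001 -1.   ]]
(0.49, -0.22, 0.3) [  6. -39.  -0.]
(0.587, -0.249, 0.26) [-83. -87.  40.]
```

```bash
python3 -m crank '[[[-28,-29,10],0,0],[[-56,-58,20],0,0],[[-83,-87,30],0,0],[[-83,-87,50],0,0],[[-83,-87,50],0,0],[[-83,-87,50],0,0]]'; python3 - <<'E'
from h import *
import pickle
c=read_camera("wrist"); pickle.dump(c,open("w1.pkl","wb")); cv2.imwrite("pics/w1.png",c["frame"])
s=get_state(); print(s["eef_pos"],c["origin"]); print("pred knob px",proj(c,(.587,-.249,.131)))
E
```

```text
time: 2.7
eef_pos: [0.5864, -0.247, 0.2495]
tcp_rot: [-0.101, 0.995, 0.001, -0.001]
contact_force: [-1.1, 1.1, 0.4]
opening: 0.999
finger_force: 0.0
[ 0.58681353 -0.24711717  0.25095356] [ 0.5211323  -0.25931709  0.39214011]
pred knob px [309.75666922 195.47342086]
```

View pics/w1.png

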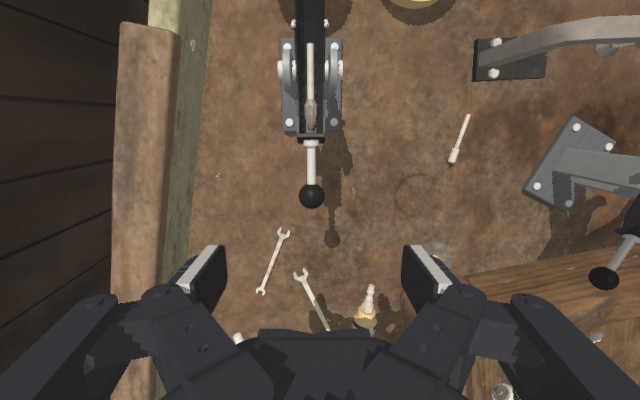

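The wrist view shows the knob at (312,196), against a predicted (310,195). The tube is upright in the picture and the shank tip is at about (310,43). The alignment is good.

```bash
python3 - <<'E'
from h import *
import pickle
c=pickle.load(open("w1.pkl","rb"));t=pickle.load(open("top.pkl","rb"));
k=plane(c,312,196,.131); print(k, tri([(c,312,196),(t,401.8,184.2)]), pt(c,312,196))
print("closed end",plane(c,311,139,.135),"tip",plane(c,310,43,.125), pt(c,310,43))
e=plane(c,311,139,.13)-plane(c,310,43,.13); print(np.degrees(np.arctan2(e[1],e[0])))
print(rel([k[0],k[1],.112]))
E
```

```text
[ 0.58707736 -0.24688035  0.131     ] [ 0.58521225 -0.24730582  0.13883959] [ 0.58420027 -0.24742294  0.14239317]
closed end [ 0.53657596 -0.25800092  0.135     ] tip [ 0.46048133 -0.27431232  0.125     ] [ 0.45984561 -0.2744695   0.12219993]
12.043249418445441
[ -0.   0. 139.]
```

```bash
python3 -m crank '[[[0,0,45],0,0],[[0,0,90],0,0],[[0,0,120],0,0],[[0,0,138],0,0],[[0,0,138],0,0],[[0,0,138],0,255],[[0,0,138],0,255],[[0,0,138],0,255],[[0,0,138],0,255],[[0,0,138],0,255]]' 40;  python3 -m crank '[[[0,0,0],0,255],[[0,0,0],0,255],[[0,0,0],0,255]]'; python3 - <<'E'
from h import *
import pickle
c=read_camera("wrist"); cv2.imwrite("pics/w2.png",c["frame"]); pickle.dump(c,open("w2.pkl","wb"))
s=get_state(); print(s["eef_pos"], R.from_quat(s["tcp_rot"]).as_matrix().round(3))
E
```

```text
time: 3.75
eef_pos: [0.5879, -0.2487, 0.1139]
tcp_rot: [-0.101, 0.995, -0.002, 0.001]
contact_force: [-0.2, -3.3, 2.3]
opening: 0.253
finger_force: 39.0
time: 4.05
eef_pos: [0.5879, -0.2486, 0.1134]
tcp_rot: [-0.101, 0.995, -0.001, 0.001]
contact_force: [1.3, -4.7, 3.5]
opening: 0.251
finger_force: 39.0
[ 0.58789615 -0.24860578  0.11333125] [[-0.98  -0.2    0.003]
 [-0.2    0.98  -0.003]
 [-0.002 -0.003 -1.   ]]
```

View pics/w2.png

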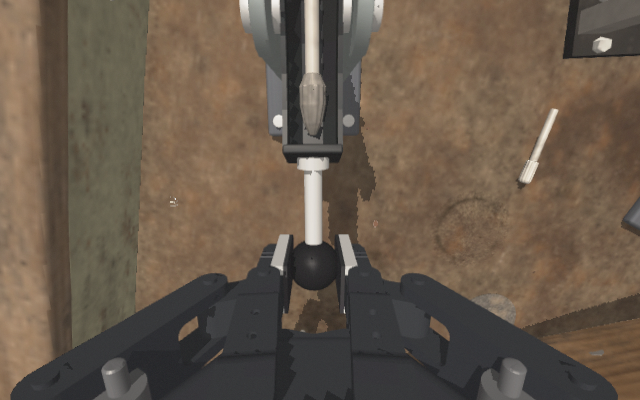

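The fingers hold the ball knob (315,265). The burr lies with its head at (313,105), and the mouth is out of view at the top. I'll lift along the arc to about 0.3 rad.

```bash
python3 -m crank '[[[0.3,0,-3],0,255],[[0.6,0,-6],0,255],[[1,0,-10],0,255],[[1.5,0,-13],0,255],[[2,0,-16],0,255],[[3,0,-20],0,255],[[4,0,-23],0,255],[[5,0,-26],0,255],[[6,0,-29],0,255],[[6.6,0,-31.6],0,255]]'; python3 - <<'E'
from h import *
import pickle
for n in ["wrist","top","scene"]:
    c=read_camera(n); pickle.dump(c,open(n+"3.pkl","wb")); cv2.imwrite(f"pics/{n}3.png",c["frame"])
a=cv2.imread("pics/wrist3.png")[0:240,160:480]; b=cv2.resize(cv2.imread("pics/top3.png")[160:310,360:480],None,fx=3,fy=3); d=cv2.resize(cv2.imread("pics/scene3.png")[130:240,310:450],None,fx=3,fy=3)
o=np.zeros((600,790,3),np.uint8); o[:240,:320]=a; o[:450,330:690]=b; o[250:580,0:320]=d[:,50:370]; cv2.imwrite("pics/m3.png",o)
E
```

```text
time: 5.1
eef_pos: [0.5807, -0.25, 0.1421]
tcp_rot: [-0.101, 0.995, -0.001, 0.0]
contact_force: [1.5, -8.8, -6.5]
opening: 0.252
finger_force: 39.4
```

View pics/m3.png

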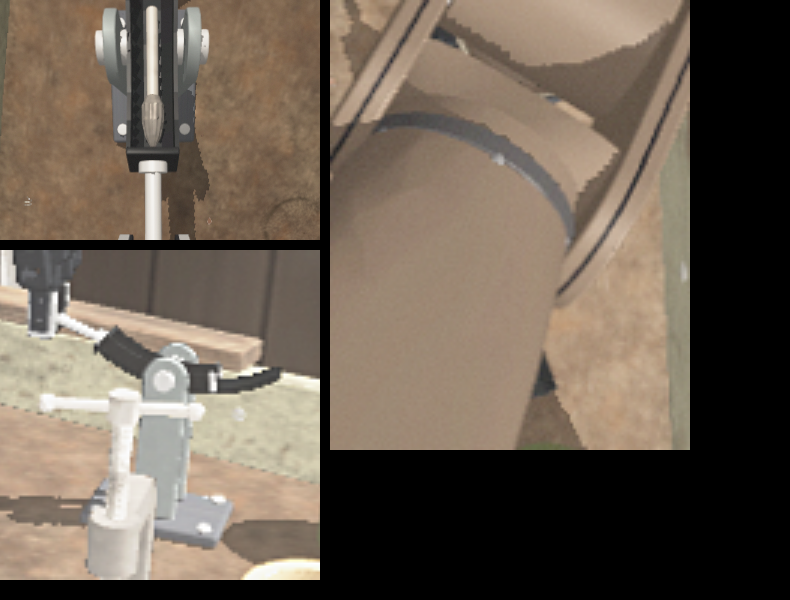

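The wrist view shows the burr with its tip near (312,5), not yet sliding. The top view is blocked by the arm. The scene view shows the tongue and bright bead clearly at about (397,173) in the full picture. I'll go on to about 0.4.

```bash
python3 -m crank '[[[0.8,0,-2],0,255],[[1.5,0,-4],0,255],[[2.5,0,-6],0,255],[[3.3,0,-8],0,255],[[4.2,0,-10],0,255],[[4.2,0,-10],0,255]]'; cat > look.py <<'E'
from h import *
import sys,pickle
n=sys.argv[1]; w=read_camera("wrist"); s=read_camera("scene")
pickle.dump((w,s),open(f"l{n}.pkl","wb"))
z=get_state()["eef_pos"][2]+.0175; print("q~",np.arcsin((z-.125)/.108)-.0556)
a=cv2.resize(w["frame"][0:150,260:365],None,fx=4,fy=4,interpolation=2)
b=cv2.resize(s["frame"][140:220,350:430],None,fx=4,fy=4,interpolation=2)
o=np.zeros((600,750,3),np.uint8); o[:,:420]=a; o[:320,430:]=b; cv2.imwrite(f"pics/k{n}.png",o)
f=w["frame"][:,306:319].max(2).max(1); br=np.where(f[:150]>150)[0]; print("bright rows",br.min() if len(br) else None, br.max() if len(br) else None)
print(f[:150:5])
E
python3 look.py 4
```

```text
time: 5.85
eef_pos: [0.5761, -0.251, 0.152]
tcp_rot: [-0.101, 0.995, -0.001, -0.0]
contact_force: [2.3, -8.6, -4.5]
opening: 0.249
finger_force: 39.4
q~ 0.3694512545704477
bright rows 26 141
[ 91  89  88  86  86 120 240 241 241 242 241 241 239 242 244 244 242 244
 245 245 244 178 182 214 210 221 188 181 168 147]
```

View pics/k4.png

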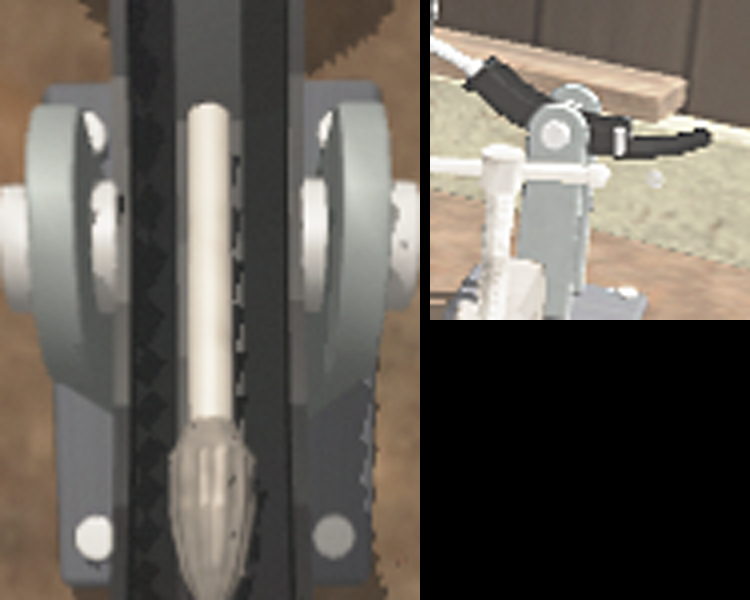

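The shank tip is at about (312,26) in the wrist picture and hasn't slid noticeably. The mouth bead shows in the scene view at about (397,175), with only bare tongue beyond it. I'll add a tip measurement in the tube frame and step on.

```bash
cat > tip.py <<'E'
from h import *
import sys,pickle
n=sys.argv[1]
if n=="4": w,s=pickle.load(open("l4.pkl","rb")); zz=.152
else:
    w=read_camera("wrist"); pickle.dump(w,open(f"t{n}.pkl","wb")); zz=get_state()["eef_pos"][2]
q=np.arcsin((zz+.0175-.125)/.108)-.0556
u=np.array([np.cos(np.radians(12)),np.sin(np.radians(12)),0]); k0=np.array([.587,-.247,.125]); P=k0-.108*u
ex=np.cos(q)*u+np.array([0,0,np.sin(q)]); ez=-np.sin(q)*u+np.array([0,0,np.cos(q)])
f=w["frame"][:,306:319].max(2).max(1); br=np.where(f[:200]>195)[0]; r0=br.min()
d,o=ray(w,312,r0); off=-.003*ez
p=o+d*((P+off-o)@ez)/(d@ez); x=(p-P)@ex
m=P-.039*ex+off
d0=.0205
print("q %.3f row %d tip_x %.4f out %.1f mm"%(q,r0,x,(-.039-x)*1000),"mouth px",proj(w,m).round())
E
python3 tip.py 4
python3 -m crank '[[[0.6,0,-1.2],0,255],[[1.2,0,-2.4],0,255],[[1.8,0,-3.6],0,255],[[2.5,0,-4.8],0,255],[[2.5,0,-4.8],0,255]]'; python3 tip.py 5
```

```text
q 0.369 row 26 tip_x -0.0235 out -15.5 mm mouth px [313.   1.]
time: 6.45
eef_pos: [0.5737, -0.2515, 0.1566]
tcp_rot: [-0.101, 0.995, -0.001, -0.0]
contact_force: [3.5, -8.7, -4.8]
opening: 0.253
finger_force: 39.4
q 0.417 row 35 tip_x -0.0233 out -15.7 mm mouth px [313.  11.]
```

```bash
python3 -m crank '[[[0.7,0,-1.2],0,255],[[1.4,0,-2.4],0,255],[[2.1,0,-3.6],0,255],[[2.8,0,-4.7],0,255],[[2.8,0,-4.7],0,255]]'|head -2; python3 tip.py 6; python3 -m crank '[[[0.7,0,-1.2],0,255],[[1.4,0,-2.4],0,255],[[2.1,0,-3.5],0,255],[[2.9,0,-4.5],0,255],[[2.9,0,-4.5],0,255]]' | head -4; python3 tip.py 7
```

```text
time: 7.0
eef_pos: [0.5707, -0.2521, 0.1611]
q 0.464 row 44 tip_x -0.0236 out -15.4 mm mouth px [313.  22.]
time: 7.55
eef_pos: [0.5681, -0.2527, 0.1657]
tcp_rot: [-0.1, 0.995, -0.001, -0.0]
contact_force: [3.2, -9.3, -4.8]
q 0.514 row 43 tip_x -0.0303 out -8.7 mm mouth px [313.  32.]
```

```bash
python3 -m crank '[[[0.8,0,-1.1],0,255],[[1.6,0,-2.2],0,255],[[2.4,0,-3.3],0,255],[[3.2,0,-4.3],0,255],[[3.2,0,-4.3],0,255]]'|head -2; python3 tip.py 8; python3 -m crank '[[[1.1,0,-1.4],0,255],[[2.2,0,-2.8],0,255],[[2.2,0,-2.8],0,255]]' | head -4; python3 tip.py 9; python3 look.py 9
```

```text
time: 8.1
eef_pos: [0.5649, -0.2534, 0.17]
q 0.562 row 47 tip_x -0.0345 out -4.5 mm mouth px [313.  42.]
time: 8.45
eef_pos: [0.5626, -0.2538, 0.1727]
tcp_rot: [-0.101, 0.995, -0.001, -0.0]
contact_force: [2.7, -9.0, -5.3]
q 0.593 row 42 tip_x -0.0443 out 5.3 mm mouth px [313.  48.]
q~ 0.592907329160942
bright rows 39 139
[ 77  78  75  74 104 102 101 100 238 239 239 240 238 238 238 240 240 238
 241 242 242 180 192 195 213 205 196 174 150 124]
```

View pics/k9.png

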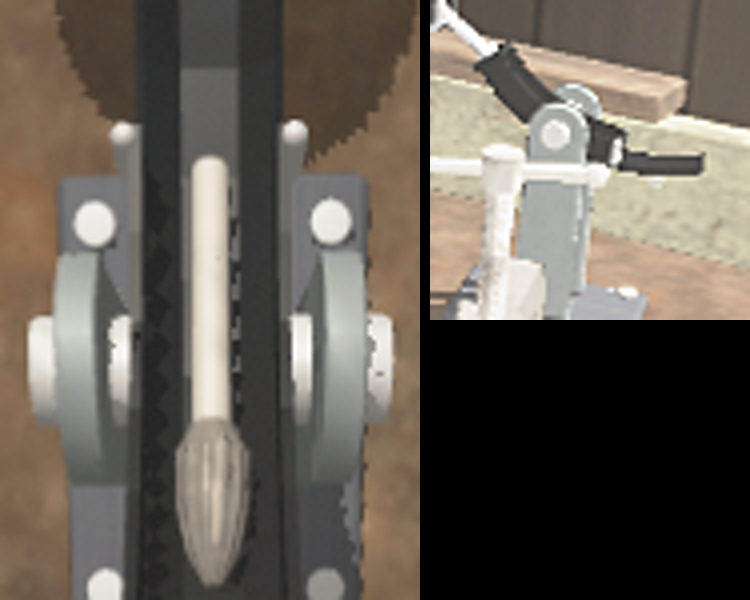

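The tip is at row ~40 and the bead feet at row ~49 in the wrist picture, so the tip is about 5 mm out. I'll take small further steps.

```bash
python3 -m crank '[[[0.9,0,-1.1],0,255],[[1.8,0,-2.1],0,255],[[1.8,0,-2.1],0,255]]'|head -2; python3 tip.py 10; python3 -m crank '[[[0.7,0,-0.8],0,255],[[1.4,0,-1.6],0,255],[[1.4,0,-1.6],0,255]]' | head -2; python3 tip.py 11
```

```text
time: 8.9
eef_pos: [0.5608, -0.2542, 0.1747]
q 0.617 row 42 tip_x -0.0490 out 10.0 mm mouth px [313.  53.]
time: 9.25
eef_pos: [0.5597, -0.2545, 0.1764]
q 0.635 row 46 tip_x -0.0486 out 9.6 mm mouth px [313.  56.]
```

```bash
python3 -m crank '[[[0.7,0,-0.8],0,255],[[1.4,0,-1.6],0,255],[[1.4,0,-1.6],0,255]]' | head -2; python3 tip.py 12; python3 look.py 12
```

```text
time: 9.6
eef_pos: [0.5581, -0.2548, 0.1779]
q 0.654 row 49 tip_x -0.0497 out 10.7 mm mouth px [313.  60.]
q~ 0.653913240316677
bright rows 48 144
[ 65  88  86  86  85  83  91 113 111 109 237 238 237 239 236 235 237 239
 237 239 240 240 203 184 191 205 211 203 163 148]
```

View pics/k12.png

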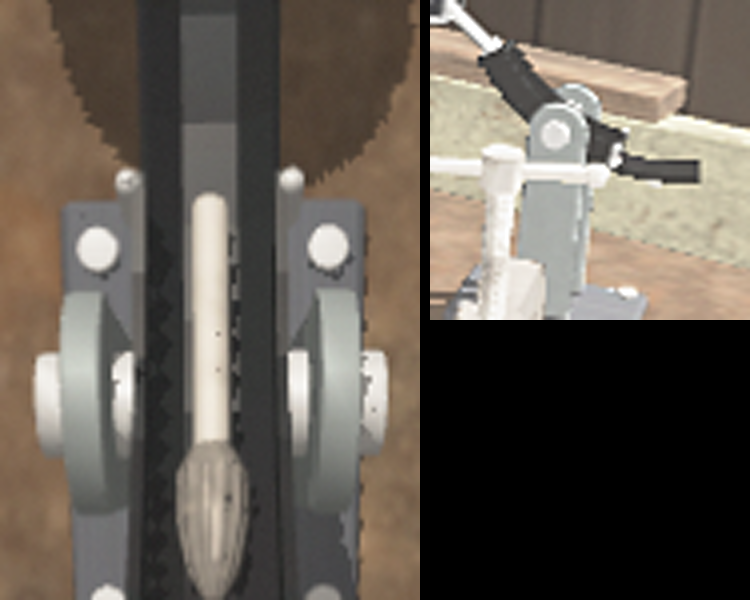

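The shank tip is at row ~48 and the bead tops are at row ~45, columns 292 and 333. I'll use the bead tops to check the mouth position.

```bash
python3 - <<'E'
from h import *
import pickle
for n,rows,zz in [("9",(32.5,31.5),.1727),("12",(45,45),.1779)]:
    w,s=pickle.load(open(f"l{n}.pkl","rb")); q=np.arcsin((zz+.0175-.125)/.108)-.0556
    u=np.array([np.cos(np.radians(12)),np.sin(np.radians(12)),0]); P=np.array([.587,-.247,.125])-.108*u
    ex=np.cos(q)*u+np.array([0,0,np.sin(q)]); ez=-np.sin(q)*u+np.array([0,0,np.cos(q)])
    # bead-top height above pivot plane: floor ~ -6 mm (axis -3) + 17
    for h in (.008,.011,.014):
        print(n,h,[ (lambda d,o:((o+d*((P+h*ez-o)@ez)/(d@ez)-P)@ex).round(4))(*ray(w,c,r)) for c,r in zip((291.5,333),rows)])
    print("pivot px",proj(w,P), "seen row", 91 if n=="9" else 102)
    for X in (-.045,-.05,-.055): print(X,"scene",proj(s,P+X*ex-.003*ez))
    print("mouth scene",proj(s,P-.039*ex-.003*ez),proj(s,P-.039*ex+.011*ez))
E
```

```text
9 0.008 [np.float64(-0.0406), np.float64(-0.0411)]
9 0.011 [np.float64(-0.0371), np.float64(-0.0376)]
9 0.014 [np.float64(-0.0337), np.float64(-0.0342)]
pivot px [313.34269708  93.04268951] seen row 91
-0.045 scene [396.81595399 183.71485149]
-0.05 scene [398.48061461 185.12253787]
-0.055 scene [400.14577432 186.53077269]
mouth scene [394.81903022 182.02636012] [398.73203595 177.82552679]
12 0.008 [np.float64(-0.0407), np.float64(-0.0403)]
12 0.011 [np.float64(-0.0371), np.float64(-0.0367)]
12 0.014 [np.float64(-0.0334), np.float64(-0.0331)]
pivot px [313.38363005 101.44180371] seen row 102
-0.045 scene [395.95304761 184.46225455]
-0.05 scene [397.52577494 185.956694  ]
-0.055 scene [399.09845725 187.45122622]
mouth scene [394.06572518 182.66905888] [398.25075254 178.73138974]
```

The mouth check agrees to within a few mm (true amount out ≈ 8±3 mm). A little more tipping for margin.

```bash
python3 -m crank '[[[0.7,0,-0.8],0,255],[[1.5,0,-1.6],0,255],[[1.5,0,-1.6],0,255]]' | head -2; python3 tip.py 13
```

```text
time: 10.05
eef_pos: [0.5568, -0.255, 0.1796]
q 0.674 row 51 tip_x -0.0515 out 12.5 mm mouth px [313.  63.]
```

```bash
python3 -m crank '[[[0.8,0,-0.8],0,255],[[1.6,0,-1.6],0,255],[[1.6,0,-1.6],0,255]]' | head -2; python3 tip.py 14
```

```text
time: 10.4
eef_pos: [0.5554, -0.2554, 0.1812]
q 0.696 row 42 tip_x -0.0657 out 26.7 mm mouth px [313.  67.]
```

The burr jerked to about 23–27 mm out, which is inside the band. I'll stop here and release.

```bash
python3 -m crank '[[[0,0,0],0,240],[[0,0,0],0,180],[[0,0,0],0,120],[[0,0,0],0,60],[[0,0,0],0,0],[[0,0,0],0,0],[[0,0,0],0,0]]'; python3 tip.py 15; python3 -m crank '[[[0,0,-20],0,0],[[0,0,-50],0,0],[[0,0,-90],0,0],[[0,0,-90],0,0],[[0,0,-90],0,0]]'; python3 look.py 16
```

```text
time: 11.15
eef_pos: [0.5555, -0.2535, 0.1835]
tcp_rot: [-0.101, 0.995, 0.0, -0.0]
contact_force: [-0.0, -0.5, 0.3]
opening: 1.0
finger_force: 0.0
q 0.726 row 42 tip_x -0.0685 out 29.5 mm mouth px [310.  68.]
time: 11.7
eef_pos: [0.5561, -0.2541, 0.2753]
tcp_rot: [-0.101, 0.995, -0.001, 0.001]
contact_force: [-0.5, -0.5, -1.1]
opening: 1.001
finger_force: 0.0
q~ nan
bright rows 64 129
[ 73  80  83  85  80  71  67  66  64  86  86  85  84 235 241 241 239 239
 242 240 243 241 186 206 206 183 147  66  62  62]look.py:5: RuntimeWarning: invalid value encountered in arcsin
  z=get_state()["eef_pos"][2]+.0175; print("q~",np.arcsin((z-.125)/.108)-.0556)
```

```bash
python3 - <<'E'
import pickle,cv2,numpy as np
w,s=pickle.load(open("l16.pkl","rb"))
o=np.zeros((600,790,3),np.uint8); o[:600,:440]=cv2.resize(w["frame"][0:200,240:387],(441,600))[:,:440]; o[:320,450:770]=cv2.resize(s["frame"][140:220,350:430],None,fx=4,fy=4); cv2.imwrite("pics/f.png",o)
E
```

```text
(no output)
```

View pics/f.png

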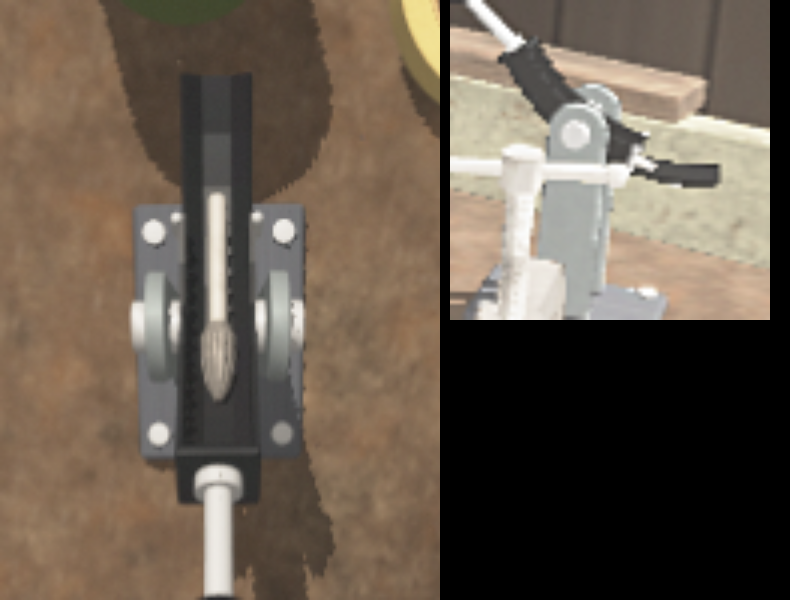

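The final view shows the shank tip at wrist row ~64 and the tongue end at row ~25, with the shank visible past the bead in the scene view. My estimates run from 10 to 25 mm out, all inside the band. The tube is holding its tip and the gripper is clear, so I'm handing in.

```bash
python3 -c "
from plant import ctrl; print(ctrl.sign_off())"
```

```text
the job is handed in; nothing more can be done
None
```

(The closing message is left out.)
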